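Sweep the brass castings off the cutting mat into the red tray

TASK

Clear the cutting mat: sweep the three brass flowers across it with your fingers, over the edge and down into the red tray, pushing only and never picking one up. Let none fall into the blue tray or beside the trays, and leave the silver flower on its wooden block, the glue bottle and the rotary tool just as they are. Finish with the hand clear of everything.

Things in the scene. Friction and masses are not known exactly. Their poses are not given: they have to be found in the camera images.
- board: fixed work board covered by a black cutting mat with a pale grid, 280 (its x) x 380 (its y) x 45 mm high; all flowers lie on its top, 45 mm above the table. Origin: centre of its underside, on the table; x points away from the robot, y to the robot's left, both turned by the board's yaw (up to 0.2 rad either way)
- red_tray: fixed red plastic tray, empty: the brass flowers go here. 160 x 110 mm outside (its x by y), 41 mm high, walls and floor 4 mm. Origin: centre of its underside, on the table; axes parallel to the board's. Stands 2 mm from the board's +y or -y side (varies) along part of that edge, rim 4 mm below the mat's top: things pushed over the edge drop in
- blue_tray: fixed blue plastic tray with two steel flowers, across the board from the red one: nothing goes here. 160 x 110 mm outside (its x by y), 41 mm high, walls and floor 4 mm. Origin: centre of its underside, on the table; axes parallel to the board's. Stands 2 mm from the board's +y or -y side (varies) along part of that edge, rim 4 mm below the mat's top: things pushed over the edge drop in
- flower0: brass (yellow metal) flower casting lying flat on the mat, five round petals, 40 mm across, 8 mm thick, about 65 g; slides freely when pushed from the side. Origin: centre of its underside; z is up as it lies. Starts anywhere in the nearer two thirds of the mat, at any yaw; centres at least 75 mm apart
- flower1: brass (yellow metal) flower casting lying flat on the mat, five round petals, 40 mm across, 8 mm thick, about 65 g; slides freely when pushed from the side. Origin: centre of its underside; z is up as it lies. Starts anywhere in the nearer two thirds of the mat, at any yaw; centres at least 75 mm apart
- flower2: brass (yellow metal) flower casting lying flat on the mat, five round petals, 40 mm across, 8 mm thick, about 65 g; slides freely when pushed from the side. Origin: centre of its underside; z is up as it lies. Starts anywhere in the nearer two thirds of the mat, at any yaw; centres at least 75 mm apart
- block: dark wooden block, 60 x 60 x 22 mm, loose, standing in the far third of the mat; leave alone. Origin: centre of its underside
- silver_flower: silver-coloured flower like the brass ones, 40 mm across, 8 mm thick, lying on the wooden block; leave alone. Origin: centre of its underside
- glue: white glue bottle with a blue cap, 36 mm in diameter, 90 mm high, loose, standing in the far third of the mat; leave alone. Origin: centre of its underside
- rotary_tool: green and yellow rotary tool with a grey nose, 200 mm long along its y, 52 mm high, lying on the table beyond the board's far edge; leave alone. Origin: underside near its middle

How it is judged:
At the end, for the whole second after the job is handed in: All three brass flowers lie at rest in the red tray: each one's centre is inside the tray's walls and its underside's centre less than 41 mm above the table (below the mat's top) (x of flower0 in the frame of red_tray between -0.077 and 0.077 m and y of flower0 in the frame of red_tray between -0.052 and 0.052 m and z of each of flower0, flower1, flower2 in the frame of red_tray below 0.041 m and linear speed of each of flower0, flower1, flower2 below 0.02 m/s and x of flower1 in the frame of red_tray between -0.077 and 0.077 m and y of flower1 in the frame of red_tray between -0.052 and 0.052 m and x of flower2 in the frame of red_tray between -0.077 and 0.077 m and y of flower2 in the frame of red_tray between -0.052 and 0.052 m); the robot touches nothing.
It fails at once if a brass flower is lifted (underside more than 15 mm above the mat) (height (world z) of any of flower0, flower1, flower2 above 0.06 m).
It fails at once if a brass flower falls off the board anywhere but into the red tray ((height (world z) of flower0 below 0.03 m and not (x of flower0 in the frame of red_tray between -0.077 and 0.077 m and y of flower0 in the frame of red_tray between -0.052 and 0.052 m and z of flower0 in the frame of red_tray below 0.041 m)) or (height (world z) of flower1 below 0.03 m and not (x of flower1 in the frame of red_tray between -0.077 and 0.077 m and y of flower1 in the frame of red_tray between -0.052 and 0.052 m and z of flower1 in the frame of red_tray below 0.041 m)) or (height (world z) of flower2 below 0.03 m and not (x of flower2 in the frame of red_tray between -0.077 and 0.077 m and y of flower2 in the frame of red_tray between -0.052 and 0.052 m and z of flower2 in the frame of red_tray below 0.041 m))).
It fails at once if the silver flower or its block is moved more than 10 mm or tipped (distance of any of silver_flower, block from where it was at the start of the episode above 0.01 m or angle between any of silver_flower, block's own z axis and vertical above 0.3 rad).
It fails at once if the glue bottle is moved more than 10 mm or tipped (distance of glue from where it was at the start of the episode above 0.01 m or angle between glue's own z axis and vertical above 0.3 rad).
It fails at once if the rotary tool is moved more than 10 mm or tipped (distance of rotary_tool from where it was at the start of the episode above 0.01 m or angle between rotary_tool's own z axis and vertical above 0.3 rad).
It also fails if it takes over 64 s, if anything falls off the work surface, if the arm or the gripper's body presses on something with over 40 N, if the wrist force passes 120 N, or if a joint passes its speed limit or range.

ROBOT

A 6-joint arm with a two-finger parallel gripper is mounted at the origin on the work surface. World frame = base frame: x ahead of the robot, y to its left, z up, the work surface at z = 0. Lengths are in m, angles in rad, forces in N, time in s.
With the tool pointing down it reaches from about 0.35 to 0.725 m from the base axis. Payload 6 kg.
Tool frame: the origin (TCP) lies at the very end of the fingers, on their centre line; the grasp point (between the pads) lies 19 mm behind it; z points along the fingers, y is the line along which they close (so a half turn about z gives the same grasp; the last joint's range is limited). The gripper opens to 85 mm and grips with 20 to 120 N. Pads are 22 mm wide; open, the fingers measure 114 mm over their backs; the gripper's body (76 mm by 85 mm) begins 54 mm behind the grasp point. The pads swing forward as they close: fully open they stand 13 mm farther back than shut.
Start: joints at [-0.906, 0.04, 0.085, 0, -1.615, -0.334], TCP at [0.195, -0.567, 0.231] pointing down, gripper open.
Joint ranges: [-2.56, 2.56], [-1.29, 2.01], [-1.08, 1.49], [-3.29, 1.98], [-2.81, -0.18], [-2.99, 2.99]. Speed limits (rad/s): [2.57, 2.57, 3.01, 3.14, 3.14, 3.14].

INTERFACE

Orientations are given as a 3x3 rotation matrix whose columns are the frame's x, y, z axes.
In Python, from plant import arm gives the robot as it stands. The module is installed in compiled form; this text tells all that it offers. Calls block until the motion is done:
- arm.movep(position, orientation): joint-space move of the TCP to a pose.
- arm.movel(position, rot=None, rate=0.15, force_limit=None): straight line of the TCP; rot=None keeps the orientation; rate is the mean speed in m/s. With force_limit (N) it stops when the force on the tool has changed by that much, and returns True; else False.
- arm.set_joints(angles): joint-space move.
- arm.command_gripper(opening, squeeze=None): finger opening in m; squeeze is the grip in N (None keeps the last); returns when the fingers have stopped.
- arm.pause(seconds).
- arm.inverse_kinematics(position, orientation): joint angles nearest the present ones, or None.
- arm.get_image(name): name is "side" or "top"; returns (picture, depth): 480x640x3 uint8, blue, green, red; 480x640 float32, m along the optical axis (not along the pixel's ray), 0 where there is no reading.
- arm.camera_model(name): a dict with "fx", "fy", "cx", "cy" (pixels), "extrinsics" (4x4, takes a point from world to camera coordinates). Camera axes: x right, y down, z forward; pixel columns grow to the right and rows downward; lengths in m; the calibration is good to about 2 mm. A picture is of the moment at which its call begins. camera_model takes no time and is no camera call.
A pose or a line that the arm cannot do raises arm.PlanningError and nothing moves.
- arm.hand_in(): hands the job in; it is judged then, once.
Trained networks look in the newest picture that a camera, given by its name, has taken for a name from the list of things; names that differ only in an ending like _2 or _b are one class to them, and where a whole thing is asked for, a point or a joint stands for the part that bears it (a point fixed in the world has none). Each returns a list of dicts, best first, with "confidence" (0 to 1); they miss things now and then, are a little off and sometimes report something else, mostly with a low value. They report only what shows in the picture. A call takes as long as a camera call.
- arm.look_for(camera, label): "extent" ([centre column, centre row, width, height] in pixels, round what is visible of it).
Readings, each from a call of its own:
- arm.current_time(): time.
- arm.current_joints(): joint angles.
- arm.current_qd(): joint speeds.
- arm.current_effort(): joint torques, N m.
- arm.current_tool_pos(): TCP position.
- arm.current_eef_rot(): TCP orientation.
- arm.current_force(): force on the tool from outside, world axes, zero at the start.
- arm.current_moment(): the same for the moment, N m.
- arm.current_finger_gap(): finger opening in m.
- arm.current_grip_force(): force on a finger pad.
Only numpy, scipy, OpenCV 4.12 (cv2) and the standard library are available. Lean on these libraries where they do the work, as an engineer would, in place of code of your own. Each camera call takes 0.05 s, during which the arm holds its last target. There are 200 camera calls.

## Working session

There is one attempt and no reset: what is moved stays moved. The work goes in short steps, each a Python script; the robot and the scene stay as the last script left them, time stands still between calls to the robot, and variables do not carry over. Pictures are saved under pics/ and viewed, at most 10 in all, crops included, and the job is handed in when it is done.

```bash
mkdir -p pics; python3 - <<'E'
from plant import arm
import cv2,numpy as np
for n in("top","side"):
    p,d=arm.get_image(n);cv2.imwrite(f"pics/{n}0.png",p);np.save(f"{n}0.npy",d)
    m=arm.camera_model(n);print(n,m["fx"],m["fy"],m["cx"],m["cy"]);print(np.round(m["extrinsics"],3).tolist())
E
```

```text
top 617.1842624107721 617.1842624107721 327.27773166449026 241.5218942964108
[[0.007, -1.0, 0.022, -0.014], [-0.981, -0.012, -0.194, 0.632], [0.194, -0.021, -0.981, 0.993], [0.0, 0.0, 0.0, 1.0]]
side 440.8123870720805 440.8123870720805 318.8267061972312 242.27016429915702
[[0.981, -0.196, -0.005, -0.623], [-0.123, -0.596, -0.794, 0.139], [0.153, 0.779, -0.609, 0.732], [0.0, 0.0, 0.0, 1.0]]
```

View pics/top0.png

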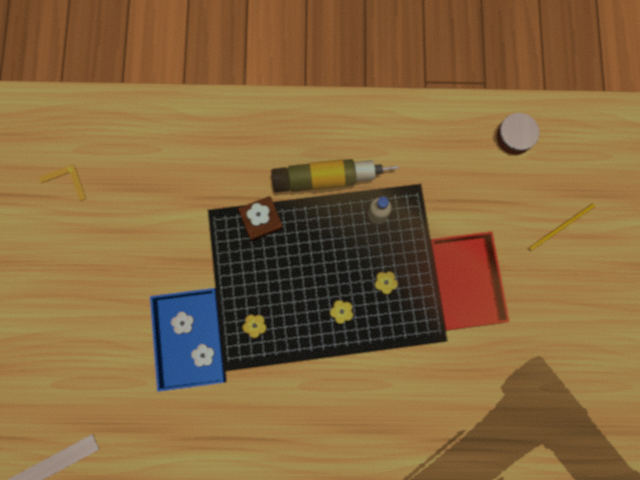

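```bash
cat > h.py <<'E'
from plant import arm
import cv2,numpy as np
def ray(n,u,v,z):
    m=arm.camera_model(n);E=np.array(m["extrinsics"]);R,t=E[:3,:3],E[:3,3]
    c=-R.T@t;d=R.T@np.array([(u-m["cx"])/m["fx"],(v-m["cy"])/m["fy"],1])
    return (c+d*(z-c[2])/d[2])[:2]
def blobs(p,lo,hi,amin=150):
    h=cv2.cvtColor(p,cv2.COLOR_BGR2HSV);k=cv2.inRange(h,lo,hi)
    n,_,s,c=cv2.connectedComponentsWithStats(k)
    return [(c[i],s[i]) for i in range(1,n) if s[i][4]>amin]
E
python3 - <<'E'
from h import *
p=cv2.imread("pics/top0.png")
C=[ray("top",u,v,.045) for u,v in((209,210),(421,185),(447,341),(226,369))]
print("corners",np.round(C,3).tolist(),[round(float(np.linalg.norm(C[i]-C[i-1])),3) for i in range(4)])
T=[ray("top",u,v,.041) for u,v in((433,240),(492,234),(507,322),(447,329))]
print("red",np.round(T,3).tolist(),np.mean(T,0))
for n in("top","side"):
  q=cv2.imread(f"pics/{n}0.png")
  for c,s in blobs(q,(20,120,90),(35,255,255)):
    print(n,c.round(1),s[2:],ray(n,*c,.053).round(3))
print("glue",ray("top",381,217,.05),"block",ray("top",261,218,.067))
print(arm.current_eef_rot().round(3).tolist())
E
```

```text
corners [[0.689, 0.199], [0.74, -0.174], [0.466, -0.212], [0.417, 0.159]] [0.275, 0.376, 0.276, 0.374]
red [[0.641, -0.194], [0.653, -0.298], [0.499, -0.317], [0.487, -0.214]] [ 0.57015857 -0.25568391]
top [316.9 102.2] [  640    44 13813] [0.89  0.013]
top [144.8 127.5] [ 183   18 1498] [0.837 0.318]
top [373.9 131. ] [ 181   18 1492] [ 0.837 -0.09 ]
top [591.  134.6] [ 102   18 1171] [ 0.836 -0.483]
top [303.3 160.3] [ 640   57 8885] [0.78  0.035]
top [121.5 197.9] [ 60   8 248] [0.707 0.35 ]
top [538.4 229.9] [ 214   61 4830] [ 0.659 -0.377]
top [ 99.6 231.1] [ 212   57 5477] [0.647 0.383]
top [ 88.5 209.2] [ 89   7 261] [0.686 0.405]
top [ 27.4 279.9] [ 92  22 791] [0.562 0.497]
top [385.7 282. ] [ 23  22 364] [ 0.565 -0.108]
top [180.4 286.2] [ 84  18 490] [0.554 0.24 ]
top [530.4 281.3] [ 68   8 203] [ 0.568 -0.357]
top [ 41.9 301. ] [ 82   7 312] [0.527 0.469]
top [341.5 311.3] [ 23  24 381] [ 0.514 -0.033]
top [ 73.7 324. ] [ 152   40 3374] [0.489 0.413]
top [565.6 317.1] [130  13 740] [ 0.508 -0.414]
top [254.  325.3] [ 24  23 388] [0.489 0.114]
top [547.8 335.3] [ 214   22 2533] [ 0.477 -0.382]
top [106.6 358.4] [ 125   20 1308] [0.433 0.355]
top [379.3 360.3] [ 168   20 1640] [ 0.433 -0.096]
top [599.3 362. ] [  94   20 1203] [ 0.433 -0.466]
top [252.8 391.3] [ 504   29 6829] [0.382 0.112]
top [613.2 394.2] [ 67  22 649] [ 0.381 -0.485]
top [116.2 439.8] [ 50   8 215] [0.304 0.329]
top [353.4 440.9] [ 81   8 348] [ 0.305 -0.053]
top [ 11.7 463.8] [ 38  29 535] [0.267 0.492]
top [237.4 465.3] [ 365   29 5295] [0.266 0.133]
top [320.6 454.4] [100   7 324] [0.283 0.   ]
top [529.6 469.9] [ 68  18 630] [ 0.261 -0.338]
side [386.4 248.9] [ 35  32 248] [ 0.758 -0.014]
glue [ 0.67930002 -0.10174591] block [0.67081472 0.10587502]
[[-0.946, -0.325, -0.001], [-0.325, 0.946, 0.001], [0.0, 0.002, -1.0]]
```

View pics/side0.png

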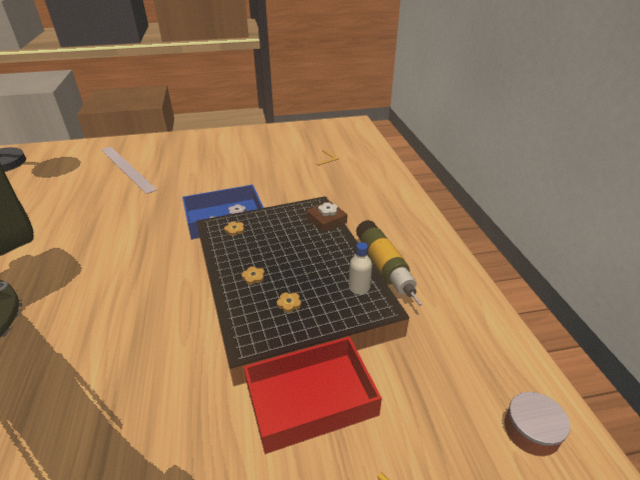

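```bash
cat >> h.py <<'E'
TC=np.array([.570,-.256]);ya=.134
BX=np.array([np.cos(ya),np.sin(ya)]);BY=np.array([-BX[1],BX[0]])
def b2w(x,y): return TC+x*BX+y*BY
def w2b(p): q=np.asarray(p)-TC; return np.array([q@BX,q@BY])
def rotfor(d,p):
    best=None
    for s in(1,-1):
        y=s*np.array([-d[1],d[0],0]);z=np.array([0,0,-1.]);R=np.c_[np.cross(y,z),y,z]
        q=arm.inverse_kinematics([*p,.1],R)
        if q is not None and(best is None or abs(q[5])<best[0]):best=(abs(q[5]),R)
    return best[1]
def sweep(f,tx,z=None,back=.037,yend=.035):
    b=w2b(f);t=np.array([tx,yend]);u=(t-b)/np.linalg.norm(t-b)
    s=b-back*u;S=b2w(*s);E=b2w(*t);d=(E-S)/np.linalg.norm(E-S);R=rotfor(d,S)
    arm.movep([*S,.15],R);arm.movel([*S,.062],rate=.12)
    if z is None:
        hit=arm.movel([*S,.036],rate=.02,force_limit=4);z=arm.current_tool_pos()[2]+.003
        print("touch",hit,z)
    arm.movel([*S,z],rate=.05)
    arm.movel([*E,z],rate=.08)
    print("end",arm.current_tool_pos().round(4),arm.current_force().round(1))
    arm.movel([*E,.16],rate=.15)
    return z
E
python3 - <<'E'
from h import *
# lift, close fingers to a 24 mm cradle
arm.command_gripper(.024)
sweep((.565,-.108),.040)
p,_=arm.get_image("side");cv2.imwrite("pics/s1.png",p);print(arm.current_time())
E
```

```text
touch True 0.04809598690840447
end [ 0.605  -0.2157  0.0482] [ 0.2 -0.8  0.6]
7.8917
```

View pics/s1.png

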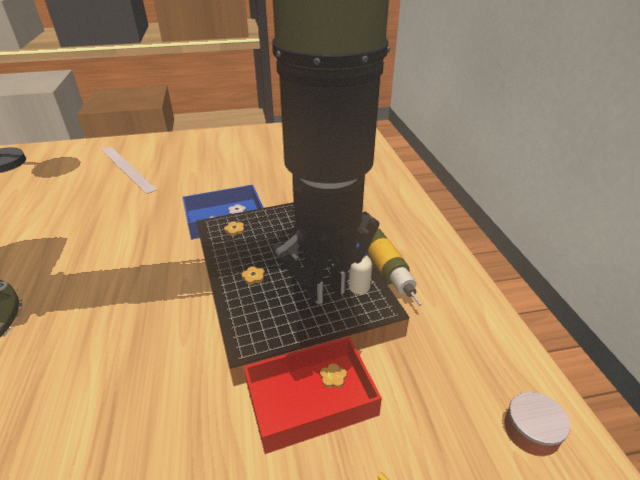

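The first flower is in the red tray at (333,376). The other two are still at (253,274) and (234,228), where they started.

```bash
python3 - <<'E'
from h import *
sweep((.514,-.033),.0,z=.048)
p,_=arm.get_image("side");cv2.imwrite("pics/s2.png",p);print(arm.current_time())
E
```

```text
end [ 0.5654 -0.2211  0.0481] [ 0.1 -0.3 -0.6]
14.1583
```

View pics/s2.png

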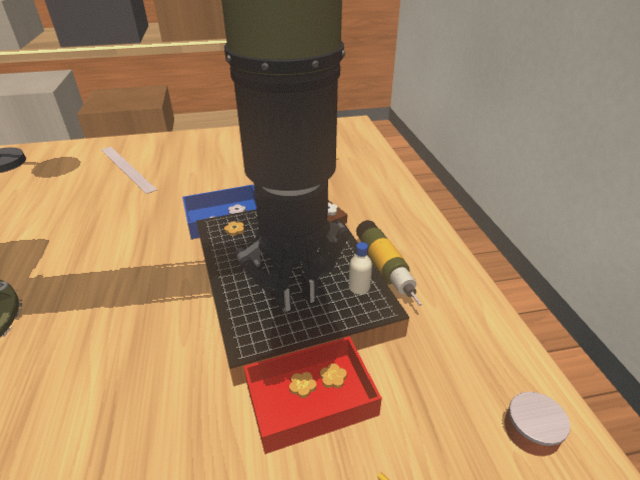

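Two flowers are in the tray, at (302,384) and (333,376). The third is still at (234,228), and the glue bottle and block have not moved.

```bash
python3 - <<'E'
from h import *
sweep((.489,.114),-.038,z=.048)
arm.movep([.3,-.45,.25],arm.current_eef_rot())
p,_=arm.get_image("side");cv2.imwrite("pics/s3.png",p);print(arm.current_time())
E
```

```text
end [ 0.5277 -0.2263  0.048 ] [-0.1  0.5 -0.2]
23.9917
```

View pics/s3.png

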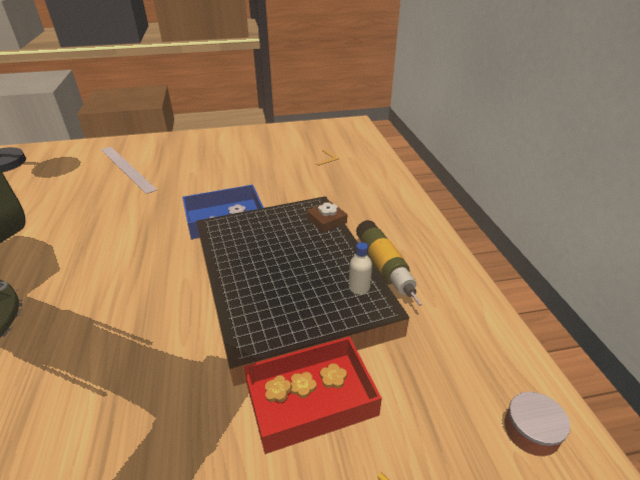

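All three flowers are in the red tray, at (278,388), (302,384) and (333,376). The mat is clear, everything else is where it was, and the hand is away.

```bash
python3 -c "
from plant import arm
arm.pause(.5);print(arm.hand_in())"
```

```text
the job is handed in; nothing more can be done
None
```

I swept all three brass flowers into the red tray and handed the job in at about 25 s of the 64 s; the last picture shows nothing else moved and the hand clear, though the hand-in returned no verdict.

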